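Seal a vial in the guarded capping press

TASK

Two vial-capping presses stand on the bench; only one holds a vial. Reach down through the window in that press's guard with your fingertips, press its red lever down until the press head bears firmly on the vial's cap, hold it there for about two seconds, then let the lever come back up and withdraw. Do not touch either guard, leave the empty press's lever alone, do not touch or lift the vial, and leave everything else on the bench where it stands.

Things in the scene. Friction and masses are not known exactly. Their poses are not given: they have to be found in the camera images.
- window_a (a point): centre of the guard window of the press in which the vial stands: an opening 66 mm (its x) by 80 mm (its y) in a flat yellow frame 6 mm thick; the point lies level with the frame's top face, 140 mm above the bench, which is the highest part of the press. Frame bars around the window are 12 mm wide (x sides) and 22 mm (y sides). x points from the window towards the lever's pivot (away from the robot), y across the press, z up
- paddle_a (a point): centre of the top face of the red lever paddle (36 x 36 mm) of the press with the vial; at rest 12 mm below the window's top plane, right under the window's centre
- lever_a (a joint): lever of the press with the vial, rad: 0 = up at rest, grows as the paddle is pressed down. Pivot 140 mm from the paddle centre (+x). A spring returns it (about 1 N at the paddle to start, about 2.5 N at 0.18). At about 0.18 rad (paddle 25 mm below rest) the press head meets the cap and the lever stops firmly; to bear firmly on it push 3 N or more beyond the spring
- guard_a: fixed yellow guard of the press with the vial: steel mesh cage 224 mm (x) by 132 mm (y), 140 mm tall, window in its top; must not be touched. Origin under the middle of the press at bench level, 65 mm from the window centre along +x
- head_a: round aluminium press head, 22 mm across, on a vertical rod, driven down by lever_a (70 mm per rad); the origin is the centre of its lower face, 78 mm above the bench at rest, 12.6 mm above the cap. It is inside the guard, 70 mm from the paddle
- vial: amber vial with blue cap, 43 mm across, 50 mm tall, standing in the black nest ring of its press, under the head; loose; origin at the centre of its underside, 15 mm above the bench
- window_b (a point): the same window on the empty press (no vial in its nest)
- lever_b (a joint): lever of the empty press, rad; 0 = up; leave alone
- guard_b: guard of the empty press, same as guard_a; must not be touched
- spare_vial: bystander: amber vial with white cap, 43 mm across, 50 mm tall, origin under its centre
- clear_vial: bystander: clear vial with white cap, 43 mm across, 50 mm tall, origin under its centre
- beaker: bystander: empty glass beaker, 68 mm across, 85 mm tall, origin under its centre
- wash_bottle: bystander: white bottle with red cap, 60 mm across, 150 mm tall, origin under its centre
- stopper: bystander: black rubber stopper, 30 mm across, 28 mm tall, origin under its centre
- spatula: bystander: spatula 170 mm long lying on the bench along its x
- cap_tray: bystander: white divided tray 110 x 150 x 35 mm, origin under its centre

How it is judged:
On the way:
1. the press head is held on the vial's cap with more than 3 N for 1.5 s (contact force between head_a and vial above 3 N and value of joint lever_a above 0.15 rad), for 1.5 s.
At the end, for the whole second after the job is handed in: after the cap was held pressed (over 3 N for 1.5 s), both levers are back up (under 0.04 rad), the vial stands upright and still in its nest within 8 mm of where it was, and the bystanders are within 30 mm of where they stood (value of joint each of lever_a, lever_b below 0.04 rad and distance of vial from where it was at the start of the episode below 0.008 m and angle between vial's own z axis and vertical below 0.1 rad and linear speed of vial below 0.02 m/s and distance of each of spare_vial, clear_vial, beaker, wash_bottle, stopper, spatula, cap_tray from where it was at the start of the episode below 0.03 m); the robot touches nothing.
It fails at once if the robot touches the guard of the press with the vial (over 0.3 N) (contact force between any of the fingers, the arm and guard_a above 0.3 N).
It fails at once if the robot touches the guard of the empty press (over 0.3 N) (contact force between any of the fingers, the arm and guard_b above 0.3 N).
It fails at once if the empty press's lever is pressed (over 0.06 rad) (value of joint lever_b above 0.06 rad).
It fails at once if the robot touches the vial (over 0.3 N), or it is lifted or shifted by more than 15 mm (distance of vial from where it was at the start of the episode above 0.015 m or contact force between any of the fingers, the arm and vial above 0.3 N).
It fails at once if a bystander is shifted or lifted by more than 30 mm (distance of any of spare_vial, clear_vial, beaker, wash_bottle, stopper, spatula, cap_tray from where it was at the start of the episode above 0.03 m).
It also fails if it takes over 40 s, if anything falls off the work surface, if the arm or the gripper's body presses on something with over 40 N, if the wrist force passes 120 N, or if a joint passes its speed limit or range.

ROBOT

A 6-joint arm with a two-finger parallel gripper is mounted at the origin on the work surface. World frame = base frame: x ahead of the robot, y to its left, z up, the work surface at z = 0. Lengths are in m, angles in rad, forces in N, time in s.
With the tool pointing down it reaches from about 0.35 to 0.85 m from the base axis. Payload 8.1 kg.
Tool frame: the origin (TCP) lies on the centre line of the jaws, within the pads' length; the fingertips stand 11 mm ahead of it and the grasp point (between the pads) lies 8 mm behind it (tip_reach is the z of the fingertips in the tool frame, in m); z points along the fingers, y is the direction in which the jaws open and shut (so a half turn about z gives the same grasp; the last joint's range is limited). The gripper opens to 93 mm and grips with 3 to 60 N. Pads are 15 mm wide; open, the fingers measure 128 mm over their backs; the gripper's body (75 mm by 188 mm) begins 65 mm behind the grasp point.
Start: joints at [-1.344, 0.13, 1.488, -0, 1.523, -0.085], TCP at [0.184, -0.571, 0.208] pointing down, gripper open.
Joint ranges: [-2.96, 2.96], [-0.89, 2.26], [0.02, 2.5], [-1.34, 4.48], [0, 2.73], [-2.66, 2.66]. Speed limits (rad/s): [2.39, 2.39, 2.79, 3.14, 3.14, 3.14].

INTERFACE

Orientations are given as a rotation vector (axis times angle).
In Python, from plant import read_state, read_camera, camera_params, close_job, silhouettes, tip_of, tip_reach gives the robot as it stands.
- The arm moves only by the shell command python3 -m creep 'ROWS' [FORCE]. ROWS is JSON, a list of rows, each a list of 5 numbers: the shift along the tool's x, y, z in m, then the turn about the tool's z in rad, then the closure in counts, from 0 (fully open) to 255 (shut). In form: [[dx, dy, dz, twist, gripper], ...]. A call has 1 to 12 rows; each row shifts and turns the commanded pose from where the row before left it, along the tool's axes as they then stand; what a row does not reach is not made up. A row lasts 1/12 s, in which the tool goes at most 41.7 mm and 7.16 degrees, less where a joint would pass 70% of its speed; a pose out of reach is approached as far as the arm can. A call is refused whole if a number of a shift passes 0.0417 or a number of a turn 0.125, either way. A call with a gripper value outside its range is refused whole. The fingers move at their own pace and stop on an object; FORCE is the grip in N (left out, the last holds). Time passes only in rows, so rows that do not move let the fingers close. It gives the time, the measured TCP pose, the force and the opening at its end, in the units of the state.
- read_state(): the state, without advancing time (a new reading comes with each control period).
- read_camera(name): name is "scene" or "side" or "wrist"; returns the picture (400x640x3 uint8, red, green, blue); there is no depth.
- camera_params(name): a dict with "fov_y" (degrees; the focal length in pixels is half the picture's height over the tangent of half this angle, whatever the lens; pixels are square), "cx", "cy" (the principal point, pixels), "k1" (the pictures are not rectified: a ray, as slopes to the right and down, at radius r is drawn at 1 + k1 r^2 times it, then the intrinsics apply), "position" and "rotation" of the camera in the world. Camera axes: x right, y down, z forward; pixel columns grow to the right and rows downward; lengths in m; the calibration is good to about 2 mm. A picture is of the moment at which its call begins: read the wrist's pose just before it. camera_params takes no time and is no camera call; for the wrist camera it gives the pose at the moment of the call.
- close_job(): hands the job in, once; it reports no verdict.
Trained networks look in the newest picture that a camera, given by its name, has taken for a name from the list of things; names that differ only in an ending like _2 or _b are one class to them, and where a whole thing is asked for, a point or a joint stands for the part that bears it (a point fixed in the world has none). Each returns a list of dicts, best first, with "confidence" (0 to 1); they miss things now and then, are a little off and sometimes report something else, mostly with a low value. They report only what shows in the picture. A call takes as long as a camera call.
- silhouettes(camera, query): "region" (400x640 bool, what is visible of it) and "pixel" ([column, row] in pixels, amid what is visible of it).
- tip_of(camera, query): "pixel" ([column, row] in pixels: a listed point, or the origin of a listed thing).
The state is a dict: "t": time; "q": joint angles; "dq": joint speeds; "joint_torque": joint torques, N m; "tool_pos": TCP position; "orientation": TCP orientation; "force": force on the tool from outside, world axes, zero at the start; "wrist_torque": the same for the moment, N m; "opening": finger opening in m.
Only numpy, scipy, OpenCV 4.12 (cv2) and the standard library are available. Lean on these libraries where they do the work, as an engineer would, in place of code of your own. Each camera call takes 0.05 s, during which the arm holds its last target.

## Working session

There is one attempt and no reset: what is moved stays moved. The work goes in short steps, Python scripts to look and compute and a shell command to move; the robot and the scene stay as the last step left them, time stands still between calls to the robot, and variables do not carry over. Pictures are saved under pics/ and viewed, and the job is handed in when it is done.

```bash
ls; mkdir -p pics
python3 - <<'E'
from plant import *
import cv2
s=read_state(); print({k:s[k] for k in('t','tool_pos','orientation','opening','force')}, tip_reach)
for c in('scene','side','wrist'):
    im=read_camera(c); cv2.imwrite(f'pics/{c}0.png',im[:,:,::-1]); print(c,camera_params(c))
    for q in('window_a','paddle_a','vial','guard_a'):
        for d in tip_of(c,q): print(c,q,d)
E
```

```text
pics
{'t': 0.0, 'tool_pos': array([ 0.18396948, -0.57049542,  0.20691344]), 'orientation': array([-3.10171038e+00, -4.87538967e-01,  2.16853888e-04]), 'opening': 0.09282967080607857, 'force': array([ 0.19877535, -0.04436412,  0.28645485])} 0.011
scene {'fov_y': 43.726897266286215, 'cx': 316.4315460032399, 'cy': 199.46900749366986, 'k1': -0.12936434674811506, 'position': array([ 1.01106759, -0.50449683,  1.20886362]), 'rotation': array([-2.4473141 , -0.95140605,  0.24294068])}
scene window_a {'pixel': [250.5, 237.6], 'confidence': 0.88}
scene window_a {'pixel': [347.4, 137.6], 'confidence': 0.79}
scene window_a {'pixel': [257.0, 187.0], 'confidence': 0.57}
scene window_a {'pixel': [269.5, 265.9], 'confidence': 0.5}
scene window_a {'pixel': [274.7, 275.8], 'confidence': 0.33}
scene paddle_a {'pixel': [247.5, 241.1], 'confidence': 0.94}
scene vial {'pixel': [271.4, 273.5], 'confidence': 0.52}
scene guard_a {'pixel': [270.7, 277.2], 'confidence': 0.85}
scene guard_a {'pixel': [363.3, 177.3], 'confidence': 0.83}
side {'fov_y': 51.11362757106642, 'cx': 320.39930222989074, 'cy': 194.59316869897506, 'k1': -0.06887462610062706, 'position': array([0.25099462, 0.86428264, 0.82308481]), 'rotation': array([-0.43824632,  2.6434965 , -1.30170678])}
side window_a {'pixel': [347.8, 149.8], 'confidence': 0.73}
side window_a {'pixel': [309.3, 234.1], 'confidence': 0.58}
side paddle_a {'pixel': [348.3, 154.8], 'confidence': 0.68}
side vial {'pixel': [328.0, 182.8], 'confidence': 0.47}
side guard_a {'pixel': [286.0, 271.6], 'confidence': 0.61}
side guard_a {'pixel': [330.0, 186.9], 'confidence': 0.56}
wrist {'fov_y': 67.61229294652648, 'cx': 322.3182352599292, 'cy': 197.84308098798581, 'k1': -0.0463959184172944, 'position': array([ 0.25877055, -0.5471933 ,  0.38351699]), 'rotation': array([ 2.3450306 , -1.70803279, -0.24588212])}
```

View pics/scene0.png

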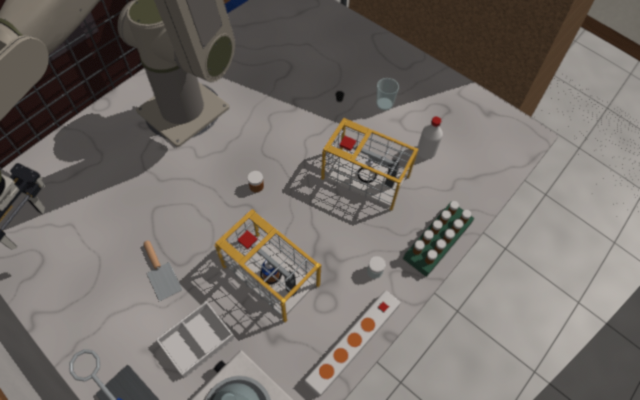

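View pics/side0.png

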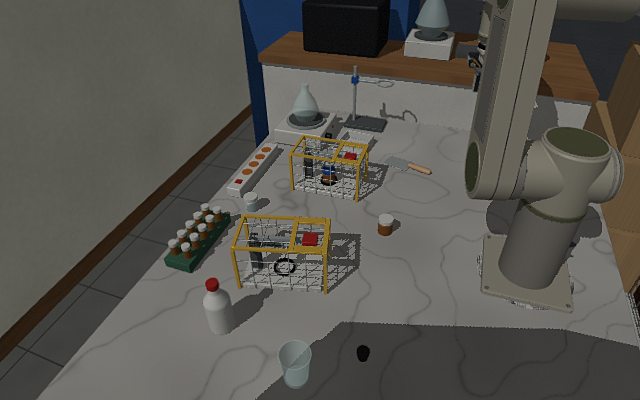

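View pics/wrist0.png

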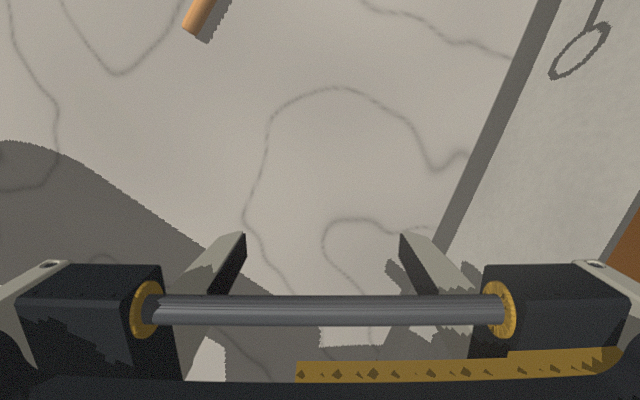

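The vial, an amber one with a blue cap, is in the press at scene (250,238) and side (348,150). The other press, at scene (347,138), has an empty nest. Next I'll triangulate and enlarge the pictures.

```bash
cat > h.py <<'E'
import numpy as np, cv2
from scipy.spatial.transform import Rotation as R
def ray(p,px):
    f=200/np.tan(np.radians(p['fov_y'])/2)
    d=np.array([(px[0]-p['cx'])/f,(px[1]-p['cy'])/f]); u=d.copy()
    for _ in range(30): u=d/(1+p['k1']*(u@u))
    v=R.from_rotvec(p['rotation']).apply([u[0],u[1],1]); return np.array(p['position']),v/np.linalg.norm(v)
def atz(p,px,z):
    o,v=ray(p,px); return o+v*(z-o[2])/v[2]
def tri(rs):
    A=sum(np.eye(3)-np.outer(v,v) for o,v in rs); b=sum((np.eye(3)-np.outer(v,v))@o for o,v in rs); return np.linalg.solve(A,b)
def proj(p,X):
    f=200/np.tan(np.radians(p['fov_y'])/2)
    c=R.from_rotvec(p['rotation']).inv().apply(np.array(X)-p['position']); u=c[:2]/c[2]; u=u*(1+p['k1']*(u@u)); return u*f+[p['cx'],p['cy']]
E
python3 - <<'E'
from plant import *; from h import *
S=camera_params('scene');D=camera_params('side')
print('win',tri([ray(S,[250.5,237.6]),ray(D,[347.8,149.8])]),atz(S,[250.5,237.6],.14),atz(D,[347.8,149.8],.14))
print('pad',tri([ray(S,[247.5,241.1]),ray(D,[348.3,154.8])]),atz(S,[247.5,241.1],.128),atz(D,[348.3,154.8],.128))
print('guard',atz(S,[270.7,277.2],0),atz(D,[330,186.9],0), 'vial',atz(S,[271.4,273.5],.015),atz(D,[328,182.8],.015))
for c,x0,y0,w,h in(('scene',205,200,130,120),('side',280,125,100,80)):
    im=cv2.imread(f'pics/{c}0.png')[y0:y0+h,x0:x0+w]; cv2.imwrite(f'pics/{c}z.png',cv2.resize(im,None,fx=5 if c=='scene' else 7,fy=5 if c=='scene' else 7,interpolation=cv2.INTER_CUBIC))
E
```

```text
win [ 0.55029661 -0.21105512  0.14418927] [ 0.55029603 -0.20928523  0.14      ] [ 0.55074936 -0.21921153  0.14      ]
pad [ 0.54650728 -0.21610687  0.12476057] [ 0.54657879 -0.21742371  0.128     ] [ 0.54614856 -0.2099998   0.128     ]
guard [ 0.61067257 -0.21467003  0.        ] [ 0.60222584 -0.19681438  0.        ] vial [ 0.60979277 -0.20981765  0.015     ] [ 0.60924012 -0.19710845  0.015     ]
```

View pics/scenez.png

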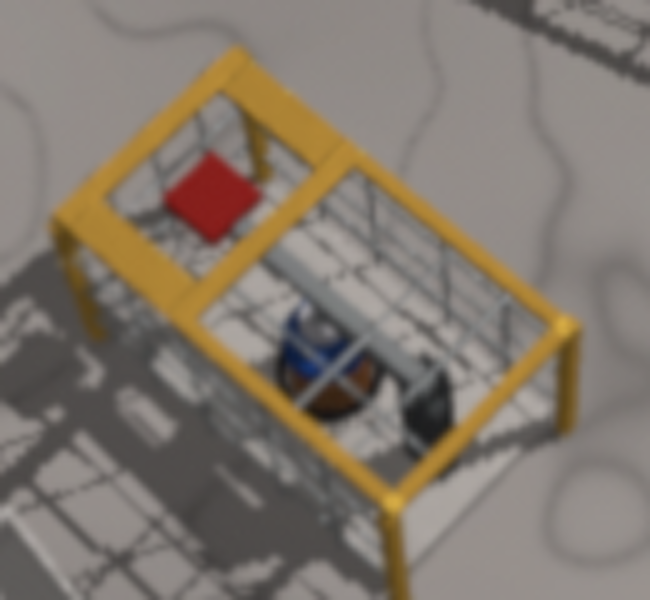

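View pics/sidez.png

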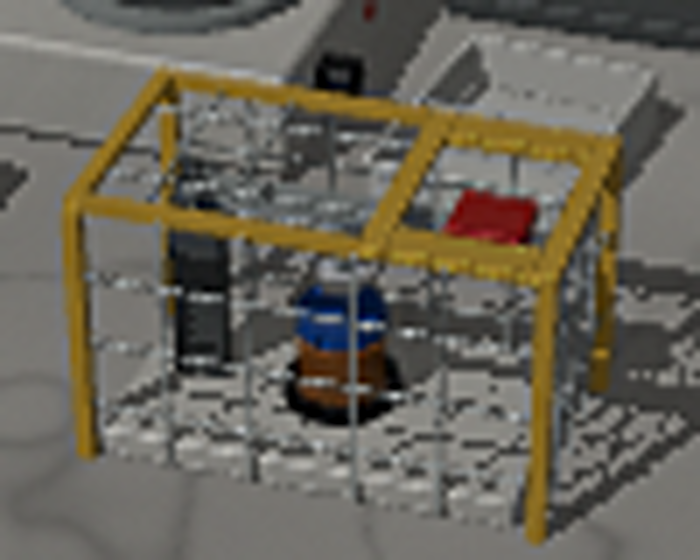

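Run:
```python
from plant import *; from h import *
from scipy.optimize import least_squares
S=camera_params('scene');D=camera_params('side')
# order: robot side +y, robot side -y, far -y, far +y (local)
s=np.array([(237,48),(55,220),(393,510),(580,325)])/5+[205,200]
d=np.array([(548,278),(620,140),(165,70),(70,200)])/7+[280,125]
L=np.array([(-.112,.066),(-.112,-.066),(.112,-.066),(.112,.066)])
def cam(x,z=.14):
    c,n=np.cos(x[2]),np.sin(x[2]); return np.c_[L@np.array([[c,n],[-n,c]])+x[:2],np.full(4,z)]
for nm,sets in(('both',((S,s),(D,d))),('scene',((S,s),)),('side',((D,d),))):
    f=lambda x:np.concatenate([[proj(P,X)-q for X,q in zip(cam(x),pp)] for P,pp in sets]).ravel()
    r=least_squares(f,[.61,-.21,0]); x=r.x; w=x[:2]-.065*np.array([np.cos(x[2]),np.sin(x[2])])
    print(nm,x,np.degrees(x[2]),'window',w,'res',np.round(r.fun,1))
for P,pp in((S,s),(D,d)):
    print(np.round([atz(P,q,.14) for q in pp],3))
```

```text
both [ 0.60915531 -0.21108259  0.01911924] 1.095451812896803 window [ 0.54416719 -0.21232527] res [ 0.9 -2.  -1.7 -0.4 -0.5  2.   0.9 -1.8  0.5  0.1  0.2 -1.9 -0.6 -1.7
 -1.6 -0.2]
scene [ 0.61011894 -0.21165793  0.02182373] 1.2504075984345382 window [ 0.54513442 -0.21307636] res [ 0.9 -1.5 -1.7  0.2 -0.2  2.4  1.  -1.5]
side [ 0.60672012 -0.2072401   0.01071326] 0.6138243487088633 window [ 0.54172385 -0.20793645] res [ 0.7  1.1  0.7 -1.  -0.  -1.2 -1.4  0.3]
[[ 0.498 -0.153  0.14 ]
 [ 0.502 -0.277  0.14 ]
 [ 0.72  -0.271  0.14 ]
 [ 0.721 -0.148  0.14 ]]
[[ 0.498 -0.147  0.14 ]
 [ 0.496 -0.268  0.14 ]
 [ 0.716 -0.265  0.14 ]
 [ 0.715 -0.143  0.14 ]]
```

```bash
python3 -m creep '[[0,0,-0.012,0.097,255],[0,0,-0.012,0.097,255],[0,0,-0.012,0.097,255],[0,0,0,0,255],[0,0,0,0,255],[0,0,0,0,255],[0.025,-0.025,0,0,255],[0.025,-0.025,0,0,255],[0.025,-0.025,0,0,255],[0.025,-0.025,0,0,255],[0,0,0,0,255],[0,0,0,0,255]]' 20
```

```text
t: 1.75
tool_pos: [0.283, -0.4675, 0.243]
orientation: [-3.14, -0.041, 0.001]
force: [-0.4, 0.4, -0.2]
opening: 0.0179
```

```bash
python3 -m creep '[[0.022,-0.025,0,0,255],[0.022,-0.025,0,0,255],[0.022,-0.025,0,0,255],[0.022,-0.025,0,0,255],[0.022,-0.025,0,0,255],[0.022,-0.025,0,0,255],[0.022,-0.025,0,0,255],[0.022,-0.025,0,0,255],[0.022,-0.025,0,0,255],[0.022,-0.025,0,0,255],[0,0,0,0,255],[0,0,0,0,255]]'
python3 - <<'E'
from plant import *; from h import *
s=read_state(); print(s['t'],s['tool_pos'],s['orientation'],s['force'],s['opening'])
for c in('wrist','scene','side'):
    P=camera_params(c); im=read_camera(c); cv2.imwrite(f'pics/{c}1.png',im[:,:,::-1])
    for q,z in(('window_a',.14),('paddle_a',.128)):
        for d in tip_of(c,q): print(c,q,d,atz(P,d['pixel'],z))
print(P and camera_params('wrist'))
E
```

```text
t: 2.75
tool_pos: [0.497, -0.2142, 0.243]
orientation: [-3.141, -0.038, 0.002]
force: [-0.0, -0.7, 0.1]
opening: 0.0003
2.75 [ 0.49696499 -0.21423899  0.24299612] [-3.14108911e+00 -3.76927612e-02  2.17718771e-03] [-0.0056012  -0.68790488  0.14689569] 0.0003107496658275098
wrist window_a {'pixel': [320.6, 146.7], 'confidence': 0.92} [ 0.5428946  -0.21151607  0.14      ]
wrist paddle_a {'pixel': [319.3, 150.7], 'confidence': 0.79} [ 0.53759277 -0.21029663  0.128     ]
wrist paddle_a {'pixel': [322.0, 147.9], 'confidence': 0.54} [ 0.54035977 -0.21285043  0.128     ]
scene window_a {'pixel': [351.3, 135.5], 'confidence': 0.9} [0.52837573 0.18966872 0.14      ]
scene window_a {'pixel': [248.3, 237.3], 'confidence': 0.61} [ 0.54585566 -0.21231287  0.14      ]
scene window_a {'pixel': [271.0, 263.3], 'confidence': 0.56} [ 0.63319685 -0.2232127   0.14      ]
scene paddle_a {'pixel': [246.0, 236.9], 'confidence': 0.79} [ 0.53576568 -0.2120758   0.128     ]
side window_a {'pixel': [349.3, 149.6], 'confidence': 0.83} [ 0.54662647 -0.22180129  0.14      ]
side window_a {'pixel': [312.7, 234.8], 'confidence': 0.73} [0.52138131 0.17985723 0.14      ]
side paddle_a {'pixel': [349.5, 156.6], 'confidence': 0.73} [ 0.53967586 -0.20105301  0.128     ]
{'fov_y': 67.61229294652648, 'cx': 322.3182352599292, 'cy': 197.84308098798581, 'k1': -0.0463959184172944, 'position': array([ 0.57482127, -0.21382158,  0.4196025 ]), 'rotation': array([ 2.08762179, -2.04691925, -0.29450908])}
```

View pics/wrist1.png

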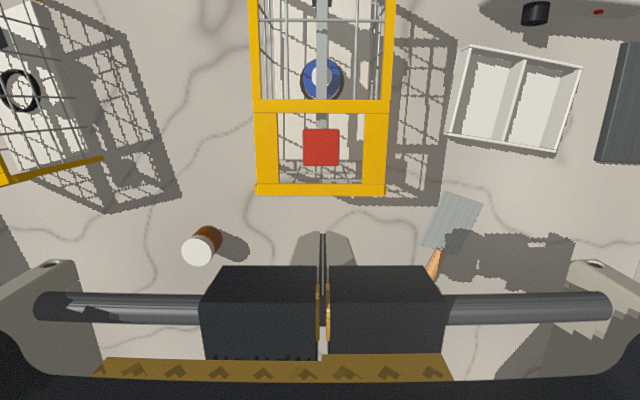

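View pics/side1.png

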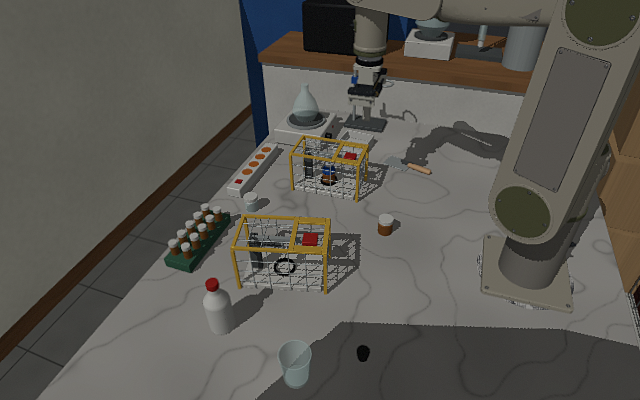

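The wrist view shows the blue-capped vial in this press at (322,80). The red paddle is at (321,147), and the window's inner corners are near (277,112), (364,112), (276,185) and (364,184).

Run:
```python
from plant import *; from h import *
P=camera_params('wrist')
w=np.array([atz(P,q,.14) for q in((277,112),(364,112),(364,184),(276,185))]); print(w.round(4),w.mean(0))
p=np.array([atz(P,q,.128) for q in((303,129),(339,129),(339,165),(303,165))]); print(p.round(4),p.mean(0))
im=cv2.imread('pics/wrist1.png')[60:260,220:420]; cv2.imwrite('pics/w1z.png',cv2.resize(im,None,fx=3,fy=3))
```

```text
[[ 0.5728 -0.1728  0.14  ]
 [ 0.5744 -0.2514  0.14  ]
 [ 0.5075 -0.2552  0.14  ]
 [ 0.5048 -0.1704  0.14  ]] [ 0.5398923  -0.21242778  0.14      ]
[[ 0.5575 -0.1956  0.128 ]
 [ 0.5581 -0.23    0.128 ]
 [ 0.5234 -0.2312  0.128 ]
 [ 0.5227 -0.1957  0.128 ]] [ 0.54040806 -0.21308736  0.128     ]
```

View pics/w1z.png

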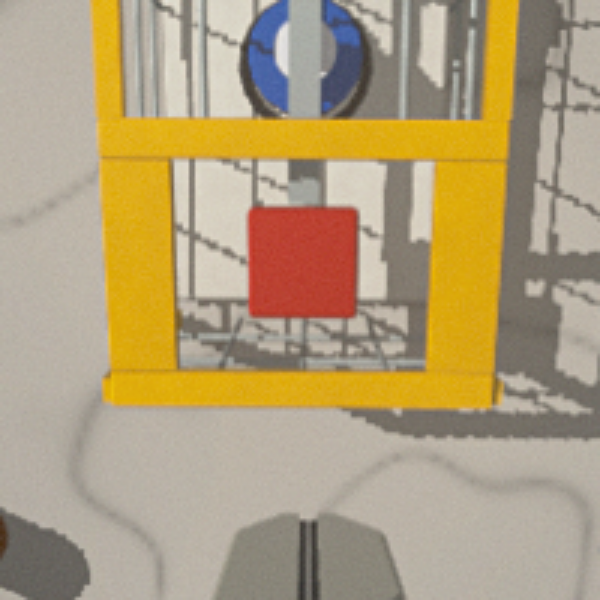

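```bash
python3 -m creep '[[0.015,0,0,0,255],[0.015,0,0,0,255],[0.014,0,0,0,255],[0,0,0,0,255],[0,0,0.02,0,255],[0,0,0.02,0,255],[0,0,0.02,0,255],[0,0,0.018,0,255],[0,0,0,0,255],[0,0,0,0,255],[0,0,0,0,255]]'
python3 - <<'E'
from plant import *; from h import *
for c in('wrist','scene','side'):
    im=read_camera(c); cv2.imwrite(f'pics/{c}2.png',im[:,:,::-1])
a=cv2.imread('pics/scene2.png')[200:320,205:335];b=cv2.imread('pics/side2.png')[100:220,280:410]
cv2.imwrite('pics/z2.png',cv2.resize(np.hstack([a,b]),None,fx=3,fy=3,interpolation=cv2.INTER_CUBIC))
E
```

```text
t: 4.12
tool_pos: [0.541, -0.214, 0.1673]
orientation: [3.141, 0.032, 0.002]
force: [0.2, 0.4, -0.1]
opening: 0.001
```

View pics/wrist2.png

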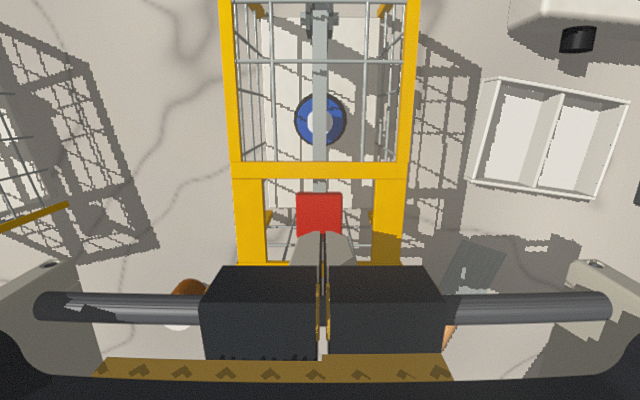

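View pics/z2.png

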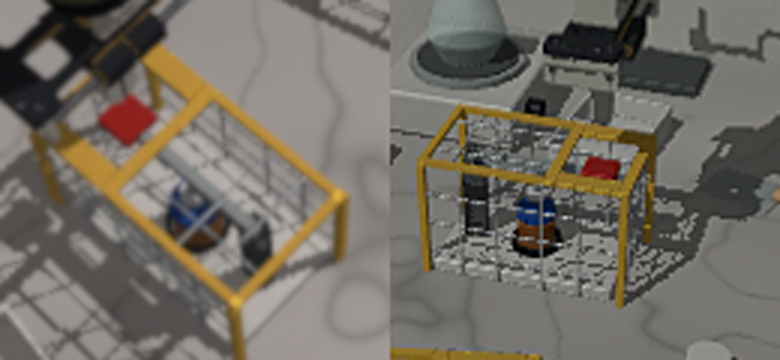

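Run:
```python
from plant import *; from h import *
for c in('wrist','scene','side'):
    P=camera_params(c); print(c,[proj(P,X).round(1) for X in((.541,-.214,.156),(.541,-.214,.22),(.541,-.2125,.14))])
b=cv2.imread('pics/side2.png')[90:190,290:390]
cv2.imwrite('pics/z2b.png',cv2.resize(b,None,fx=6,fy=6,interpolation=cv2.INTER_CUBIC))
```

```text
wrist [array([322. , 231.9]), array([321.9, 284.5]), array([319.9, 223.4])]
scene [array([245.7, 233.5]), array([242.6, 220.7]), array([246.8, 236.1])]
side [array([350.5, 146.7]), array([351.1, 128.3]), array([350.2, 151.4])]
```

View pics/z2b.png

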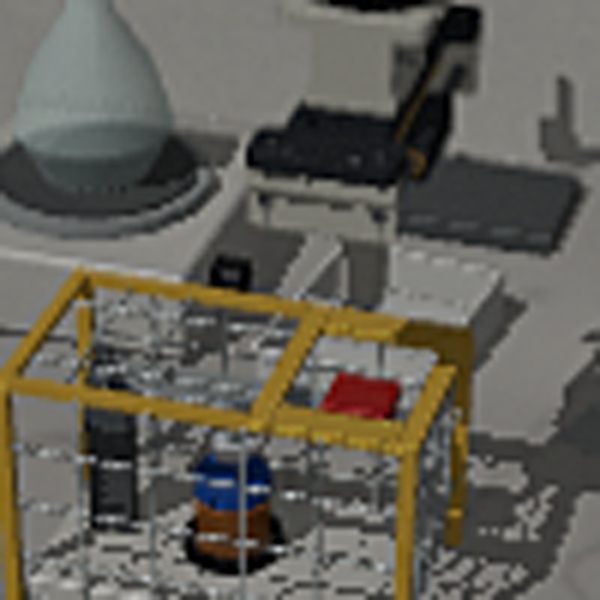

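Run:
```python
import cv2,numpy as np
o=[]
for n in('side0','side2'):
    o.append(cv2.resize(cv2.imread(f'pics/{n}.png')[115:165,325:375],None,fx=8,fy=8,interpolation=cv2.INTER_NEAREST))
cv2.imwrite('pics/cmp.png',np.hstack(o))
b=cv2.imread('pics/wrist2.png')[180:280,250:390]; cv2.imwrite('pics/w2z.png',cv2.resize(b,None,fx=5,fy=5))
```

```text
(no output)
```

View pics/cmp.png

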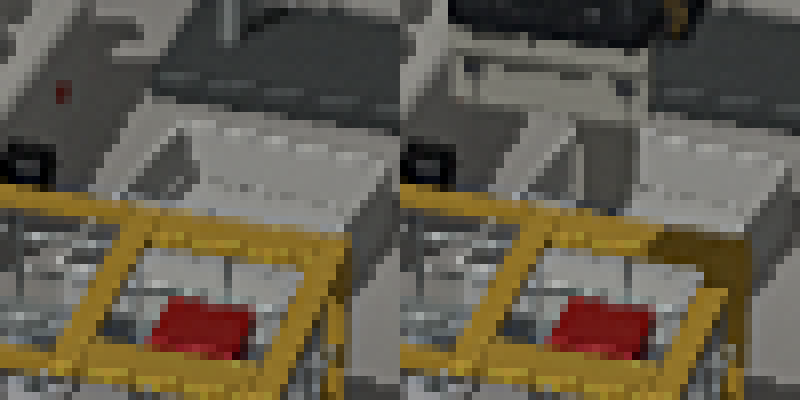

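View pics/w2z.png

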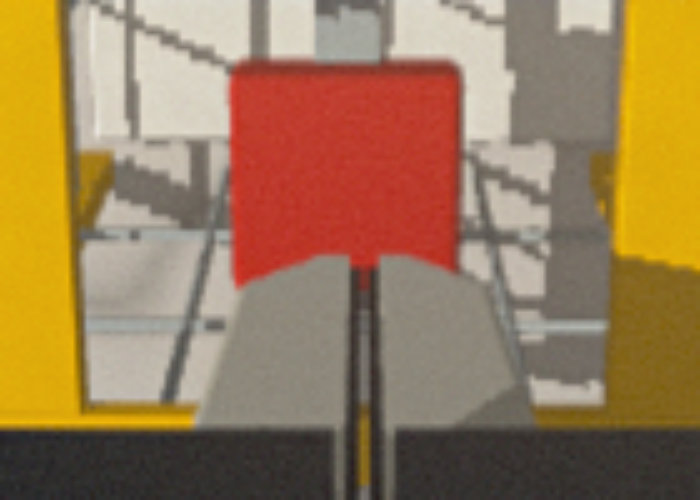

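Run:
```python
import cv2,numpy as np
o=[]
for n in('scene0','scene2'):
    o.append(cv2.resize(cv2.imread(f'pics/{n}.png')[200:260,215:275],None,fx=6.6,fy=6.6,interpolation=cv2.INTER_NEAREST))
cv2.imwrite('pics/cmps.png',np.hstack(o))
```

```text
(no output)
```

View pics/cmps.png

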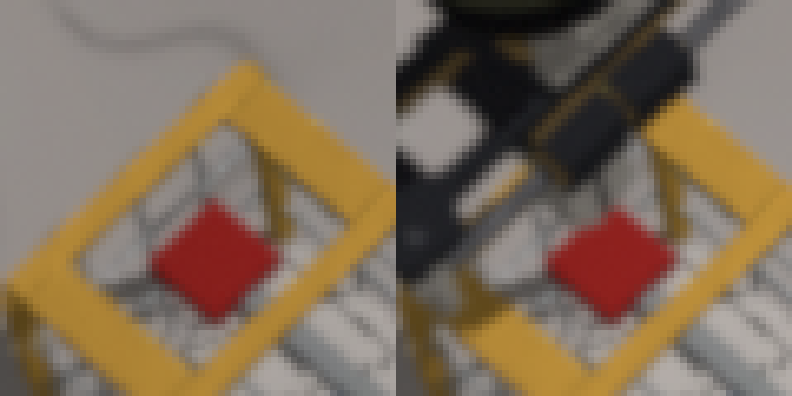

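Run:
```python
from plant import *; from h import *
S=camera_params('scene');D=camera_params('side')
print(tri([ray(S,[244.5,234.5]),ray(D,[351,141.5])]))
for y in(-.2,-.214,-.23,-.25,-.27):print(y,proj(S,(.541,y,.156)),proj(D,(.541,y,.156)))
print(proj(D,(.541,-.2525,.14)),proj(D,(.541,-.2745,.14)))
```

```text
[ 0.54425718 -0.22189823  0.16868555]
-0.2 [249.9174022  229.63899871] [349.22206721 148.94220758]
-0.214 [245.65776681 233.50287079] [350.48275257 146.69661818]
-0.23 [240.74931743 237.95660885] [351.89819279 144.17533655]
-0.25 [234.55354872 243.58046469] [353.63053953 141.08950696]
-0.27 [228.29124987 249.26705981] [355.3230981  138.07449691]
[353.68557234 145.09166437] [355.52919763 141.75674642]
```

The shut tips taper, which accounts for the side view; the scene and wrist views agree with kinematics. The tip is centred over the paddle, so I'm going down.

```bash
python3 -m creep '[[0,-0.002,0.008,0,255],[0,0,0.008,0,255],[0,0,0.006,0,255],[0,0,0,0,255],[0,0,0,0,255],[0,0,0,0,255]]' && python3 -m creep '[[0,0,0.003,0,255],[0,0,0.003,0,255],[0,0,0.003,0,255],[0,0,0.003,0,255],[0,0,0,0,255],[0,0,0,0,255]]'
python3 - <<'E'
from plant import *; from h import *
for c in('wrist','side'):
    im=read_camera(c); cv2.imwrite(f'pics/{c}3.png',im[:,:,::-1])
a=cv2.imread('pics/wrist3.png')[140:280,230:410];b=cv2.imread('pics/side3.png')[90:195,290:390]
cv2.imwrite('pics/z3.png',np.hstack([cv2.resize(a,(450,350)),cv2.resize(b,(333,350))]))
E
```

```text
t: 4.77
tool_pos: [0.5406, -0.2115, 0.1438]
orientation: [-3.141, -0.033, 0.001]
force: [-0.2, 0.3, -0.2]
opening: 0.0006
t: 5.27
tool_pos: [0.5404, -0.2115, 0.1315]
orientation: [-3.141, -0.033, 0.001]
force: [-0.4, 0.2, -0.0]
opening: 0.0004
```

View pics/z3.png

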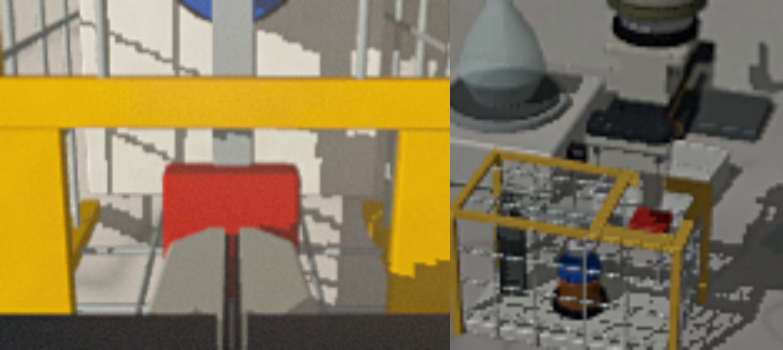

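The tips are inside the window, on the paddle and clear of the frame on all sides. Next I'll press in small steps.

```bash
python3 -m creep '[[0,0,0.003,0,255],[0,0,0.003,0,255],[0,0,0.003,0,255],[0,0,0.003,0,255],[0,0,0,0,255],[0,0,0,0,255]]' ; python3 -m creep '[[0,0,0.002,0,255],[0,0,0.002,0,255],[0,0,0,0,255],[0,0,0,0,255]]'
```

```text
t: 5.87
tool_pos: [0.5404, -0.2114, 0.1195]
orientation: [-3.141, -0.033, 0.001]
force: [-0.4, -0.5, -0.7]
opening: 0.0003
t: 6.2
tool_pos: [0.5407, -0.2116, 0.1159]
orientation: [-3.141, -0.033, 0.0]
force: [-0.2, 0.3, 0.2]
opening: 0.0008
```

Run:
```python
from plant import *; from h import *
for c in('wrist','side','scene'):
    im=read_camera(c); cv2.imwrite(f'pics/{c}4.png',im[:,:,::-1]); print(read_state()['force'])
a=cv2.imread('pics/wrist4.png')[140:280,230:410];b=cv2.imread('pics/side4.png')[130:200,315:385]
cv2.imwrite('pics/z4.png',np.hstack([cv2.resize(a,(450,350)),cv2.resize(b,(350,350))]))
```

```text
[-0.73143818  0.85119876  0.33400462]
[-0.71900735  0.548286    0.39266503]
[0.24385317 0.32030733 0.37004301]
```

View pics/z4.png

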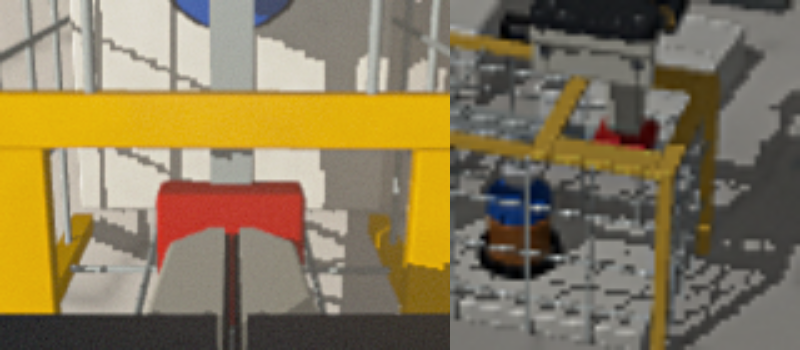

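Run:
```python
from plant import *; from h import *
P=camera_params('wrist'); print(read_state()['tool_pos'])
for a in(0,.05,.1,.15,.18):
    # far edge top of paddle rotating about pivot .14 ahead; assume pivot z=.128-ish
    r=.122; X=(.681-r*np.cos(a),-.2125,.128-r*np.sin(a)); print(a,proj(P,X), proj(P,(X[0],-.2125+.018,X[2]))[0]-proj(P,(X[0],-.2125-.018,X[2]))[0])
print('tip',proj(P,(.5407,-.2116,.1049)),'bar far inner',proj(P,(.541+.033,-.2125,.14)))
```

```text
[ 0.54069887 -0.21159897  0.11606977]
0 [324.34127464 217.87762325] -61.75575463853136
0.05 [324.28680445 214.13628543] -59.76667699986211
0.1 [324.2469033 210.171901 ] -57.93254637341448
0.15 [324.22029029 206.00723895] -56.240645937295085
0.18 [324.21022727 203.42051285] -55.28900697182178
tip [322.18804257 231.51685733] bar far inner [325.11706438 199.08742824]
```

```bash
python3 -m creep '[[0,0,0.002,0,255],[0,0,0.002,0,255],[0,0,0,0,255],[0,0,0,0,255]]' ; python3 -m creep '[[0,0,0.002,0,255],[0,0,0,0,255],[0,0,0,0,255]]'; python3 -m creep '[[0,0,0.002,0,255],[0,0,0,0,255],[0,0,0,0,255]]'
```

```text
t: 6.68
tool_pos: [0.5406, -0.2116, 0.1118]
orientation: [-3.141, -0.033, 0.0]
force: [-0.2, 0.4, 0.4]
opening: 0.0004
t: 6.93
tool_pos: [0.5407, -0.2116, 0.1098]
orientation: [-3.141, -0.033, 0.0]
force: [0.4, 0.7, 3.0]
opening: 0.0004
t: 7.18
tool_pos: [0.5407, -0.2116, 0.1078]
orientation: [-3.141, -0.033, -0.0]
force: [-0.0, 0.8, 1.8]
opening: 0.0007
```

```bash
python3 -m creep '[[0,0,0.001,0,255],[0,0,0.001,0,255],[0,0,0,0,255],[0,0,0,0,255]]' ;  python3 - <<'E'
from plant import *; from h import *
F=[]
for c in('wrist','side','scene'):
    im=read_camera(c); cv2.imwrite(f'pics/{c}5.png',im[:,:,::-1]); F.append(read_state()['force'][2])
print(F,read_state()['t'])
a=cv2.imread('pics/wrist5.png')[140:280,230:410];b=cv2.imread('pics/side5.png')[130:200,315:385]
cv2.imwrite('pics/z5.png',np.hstack([cv2.resize(a,(450,350)),cv2.resize(b,(350,350))]))
E
```

```text
t: 7.52
tool_pos: [0.5407, -0.2115, 0.1059]
orientation: [-3.141, -0.033, 0.0]
force: [-0.0, 0.2, 2.7]
opening: 0.0007
[np.float64(2.154230480599604), np.float64(1.5750223039673998), np.float64(0.21251337797797143)] 7.6667
```

View pics/z5.png

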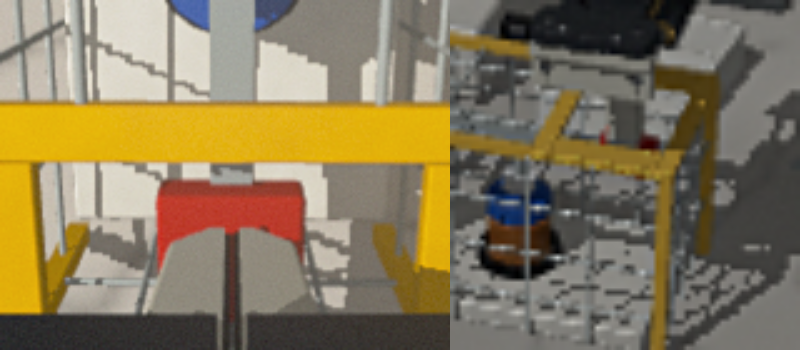

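The paddle is going down with the tips and only the spring resists so far. I'll continue.

```bash
for i in 1; do python3 -m creep '[[0,0,0.0015,0,255],[0,0,0,0,255],[0,0,0,0,255]]'; done; python3 -m creep '[[0,0,0.0015,0,255],[0,0,0,0,255],[0,0,0,0,255]]';python3 -m creep '[[0,0,0.0015,0,255],[0,0,0,0,255],[0,0,0,0,255]]'
```

```text
t: 7.92
tool_pos: [0.5407, -0.2116, 0.1044]
orientation: [-3.141, -0.033, -0.0]
force: [-0.2, -0.1, 1.3]
opening: 0.0004
t: 8.17
tool_pos: [0.5408, -0.2116, 0.1029]
orientation: [-3.141, -0.033, -0.0]
force: [0.7, -0.1, 1.3]
opening: 0.0004
t: 8.42
tool_pos: [0.5407, -0.2116, 0.1014]
orientation: [-3.141, -0.033, -0.0]
force: [0.8, -0.1, 1.3]
opening: 0.0003
```

```bash
python3 -m creep '[[0,0,0.0015,0,255],[0,0,0,0,255],[0,0,0,0,255]]'; python3 -m creep '[[0,0,0.0015,0,255],[0,0,0,0,255],[0,0,0,0,255]]';  python3 - <<'E'
from plant import *; from h import *
F=[]
for c in('wrist','side','scene'):
    im=read_camera(c); cv2.imwrite(f'pics/{c}6.png',im[:,:,::-1]); F.append(read_state()['force'][2])
print(F,read_state()['t'])
a=cv2.imread('pics/wrist6.png')[140:280,230:410];b=cv2.imread('pics/side6.png')[130:200,315:385]
cv2.imwrite('pics/z6.png',np.hstack([cv2.resize(a,(450,350)),cv2.resize(b,(350,350))]))
P=camera_params('wrist'); z=read_state()['tool_pos'][2]
for a in(.08,.12,.15,.18,.2):
    r=.122; X=(.681-r*np.cos(a),-.2125,.128-r*np.sin(a)); print(a,proj(P,X))
D=camera_params('side'); print([proj(D,(.541,-.2,q)) for q in(z+.05,z+.073)])
E
```

```text
t: 8.67
tool_pos: [0.5407, -0.2116, 0.0999]
orientation: [-3.141, -0.033, -0.0]
force: [0.5, -0.1, 2.5]
opening: 0.0003
t: 8.92
tool_pos: [0.5407, -0.2116, 0.0984]
orientation: [3.141, 0.033, 0.0]
force: [0.6, 0.5, 2.3]
opening: 0.0004
[np.float64(1.646066924222809), np.float64(1.703389508055124), np.float64(1.5002584249105255)] 9.0667
0.08 [324.45624738 222.10746272]
0.12 [324.42227488 218.26128055]
0.15 [324.40303755 215.31016726]
0.18 [324.38881622 212.30606872]
0.2 [324.3819857  210.27548509]
[array([349.1604474 , 151.05059523]), array([349.34953719, 144.57007168])]
```

View pics/z6.png

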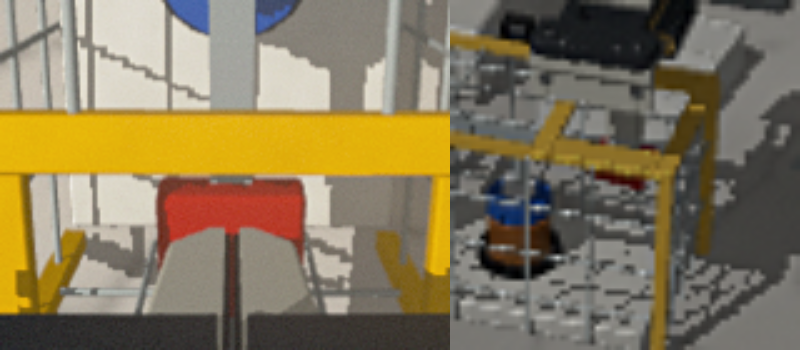

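View pics/wrist6.png

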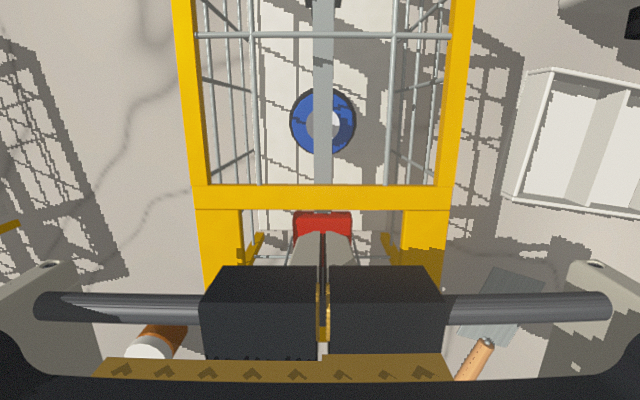

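Run:
```python
from plant import *; from h import *
P=camera_params('wrist'); t=read_state()['tool_pos']
for px in((200,265),(316,265),(443,265)):
    o,v=ray(P,px); f=R.from_rotvec(P['rotation']).apply([0,0,1])
    for d in(.085,.09,.095): X=o+v*d/(v@f); print(px,d,X-t,X)
print(f,P['position']-t)
```

```text
(200, 265) 0.085 [0.0352574  0.03574999 0.09948225] [ 0.5759742  -0.17582983  0.19794584]
(200, 265) 0.09 [0.03271726 0.03776933 0.09500553] [ 0.57343406 -0.17381048  0.19346911]
(200, 265) 0.095 [0.03017712 0.03978867 0.09052881] [ 0.57089392 -0.17179114  0.18899239]
(316, 265) 0.085 [0.03609638 0.00238974 0.09942003] [ 0.57681318 -0.20919008  0.19788361]
(316, 265) 0.09 [0.03360559 0.00244671 0.09493964] [ 0.5743224  -0.2091331   0.19340323]
(316, 265) 0.095 [0.03111481 0.00250368 0.09045926] [ 0.57183161 -0.20907613  0.18892284]
(443, 265) 0.085 [ 0.03670846 -0.03410245  0.09944163] [ 0.57742527 -0.24568226  0.19790522]
(443, 265) 0.09 [ 0.03425368 -0.03619207  0.09496252] [ 0.57497048 -0.24777189  0.19342611]
(443, 265) 0.095 [ 0.0317989  -0.0382817   0.09048341] [ 0.5725157  -0.24986151  0.18894699]
[-0.28150657 -0.00528986 -0.95954472] [0.07843974 0.0014212  0.17558655]
```

The gripper body is at z ≥ 0.17, well clear of the guard top at 0.14. The paddle's far edge puts the lever at about 0.18 rad, close to the stop.

```bash
python3 -m creep '[[0,0,0.001,0,255],[0,0,0,0,255],[0,0,0,0,255]]'; python3 -m creep '[[0,0,0.001,0,255],[0,0,0,0,255],[0,0,0,0,255]]';python3 -m creep '[[0,0,0.001,0,255],[0,0,0,0,255],[0,0,0,0,255]]'
```

```text
t: 9.32
tool_pos: [0.5407, -0.2116, 0.0974]
orientation: [3.141, 0.033, 0.0]
force: [1.3, 0.6, 1.4]
opening: 0.0004
t: 9.57
tool_pos: [0.5407, -0.2116, 0.0964]
orientation: [-3.141, -0.033, -0.0]
force: [1.8, -0.3, 1.3]
opening: 0.0003
t: 9.82
tool_pos: [0.5407, -0.2116, 0.0954]
orientation: [3.141, 0.033, 0.0]
force: [1.2, 0.2, 2.1]
opening: 0.0006
```

```bash
python3 -m creep '[[0,0,0.001,0,255],[0,0,0,0,255],[0,0,0,0,255]]'; python3 -m creep '[[0,0,0.001,0,255],[0,0,0,0,255],[0,0,0,0,255]]';python3 -m creep '[[0,0,0.001,0,255],[0,0,0,0,255],[0,0,0,0,255]]'
python3 - <<'E'
from plant import *; from h import *
F=[]
for c in('wrist','side'):
    im=read_camera(c); cv2.imwrite(f'pics/{c}7.png',im[:,:,::-1]); F.append(read_state()['force'].round(1))
print(F,read_state()['t'])
a=cv2.imread('pics/wrist7.png')[140:280,230:410];b=cv2.imread('pics/side7.png')[130:200,315:385]
cv2.imwrite('pics/z7.png',np.hstack([cv2.resize(a,(450,350)),cv2.resize(b,(350,350))]))
E
```

```text
t: 10.07
tool_pos: [0.5407, -0.2116, 0.0944]
orientation: [3.141, 0.033, -0.0]
force: [1.4, 0.6, 1.7]
opening: 0.0004
t: 10.32
tool_pos: [0.5408, -0.2116, 0.0936]
orientation: [3.141, 0.033, 0.0]
force: [0.5, 0.9, 3.3]
opening: 0.0006
t: 10.57
tool_pos: [0.5409, -0.2116, 0.0933]
orientation: [3.141, 0.033, 0.001]
force: [-1.0, 1.3, 8.0]
opening: 0.0006
[array([-2. ,  0.7,  8.8]), array([-1.8,  1.7,  8.3])] 10.6667
```

View pics/z7.png

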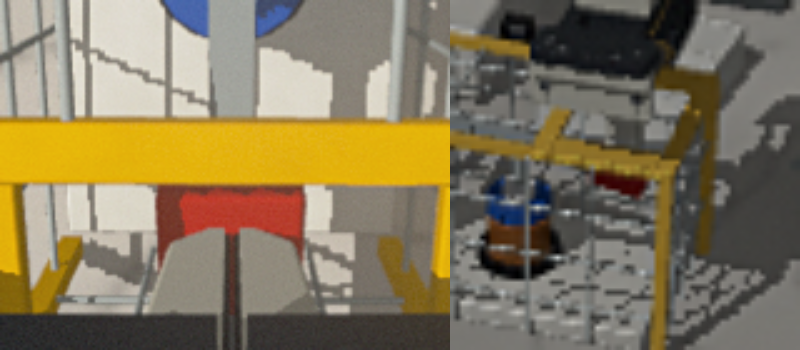

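The lever has hit a firm stop: the tool stopped following at 0.0933 and the force jumped to about 8.5 N. The fingers are still mid-window. I'll add a touch more and hold.

```bash
python3 -m creep '[[0,0,0.0005,0,255],[0,0,0,0,255],[0,0,0,0,255],[0,0,0,0,255],[0,0,0,0,255],[0,0,0,0,255],[0,0,0,0,255],[0,0,0,0,255],[0,0,0,0,255],[0,0,0,0,255],[0,0,0,0,255],[0,0,0,0,255]]'; python3 -m creep '[[0,0,0,0,255],[0,0,0,0,255],[0,0,0,0,255],[0,0,0,0,255],[0,0,0,0,255],[0,0,0,0,255],[0,0,0,0,255],[0,0,0,0,255],[0,0,0,0,255],[0,0,0,0,255],[0,0,0,0,255],[0,0,0,0,255]]'
```

```text
t: 11.67
tool_pos: [0.541, -0.2117, 0.0931]
orientation: [3.141, 0.033, 0.001]
force: [-2.8, 1.7, 10.0]
opening: 0.0007
t: 12.67
tool_pos: [0.541, -0.2117, 0.0931]
orientation: [3.141, 0.033, 0.001]
force: [-2.8, 2.3, 10.6]
opening: 0.0008
```

```bash
python3 -m creep '[[0,0,0,0,255],[0,0,0,0,255],[0,0,0,0,255],[0,0,0,0,255],[0,0,-0.003,0,255],[0,0,-0.005,0,255],[0,0,-0.005,0,255],[0,0,-0.005,0,255],[0,0,-0.005,0,255],[0,0,-0.005,0,255],[0,0,-0.005,0,255],[0,0,0,0,255]]'; python3 -m creep '[[0,0,-0.005,0,255],[0,0,-0.01,0,255],[0,0,-0.02,0,255],[0,0,-0.02,0,255],[0,0,-0.02,0,255],[0,0,-0.02,0,255],[0,0,-0.02,0,255],[0,0,-0.01,0,255],[0,0,0,0,255],[0,0,0,0,255],[0,0,0,0,255],[0,0,0,0,255]]'
python3 - <<'E'
from plant import *; from h import *
for c in('wrist','side','scene'):
    im=read_camera(c); cv2.imwrite(f'pics/{c}8.png',im[:,:,::-1])
print(read_state()['force'],read_state()['t'])
E
```

```text
t: 13.67
tool_pos: [0.5413, -0.2119, 0.1263]
orientation: [3.141, 0.033, 0.002]
force: [0.3, -0.6, 0.4]
opening: 0.0003
t: 14.67
tool_pos: [0.5399, -0.2112, 0.248]
orientation: [-3.14, -0.033, 0.004]
force: [0.4, 1.0, 0.1]
opening: 0.0003
[-0.02181184 -0.01020783 -0.47691074] 14.8167
```

View pics/wrist8.png

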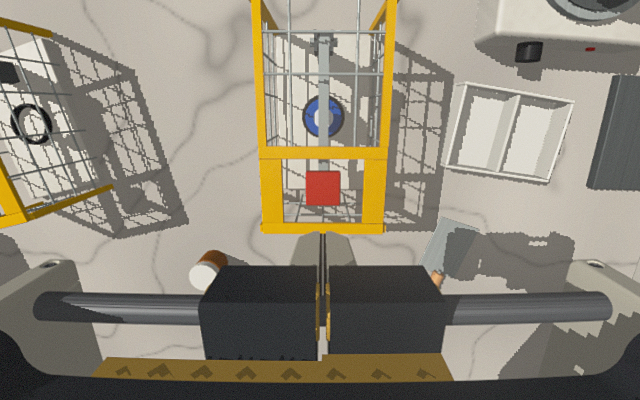

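View pics/side8.png

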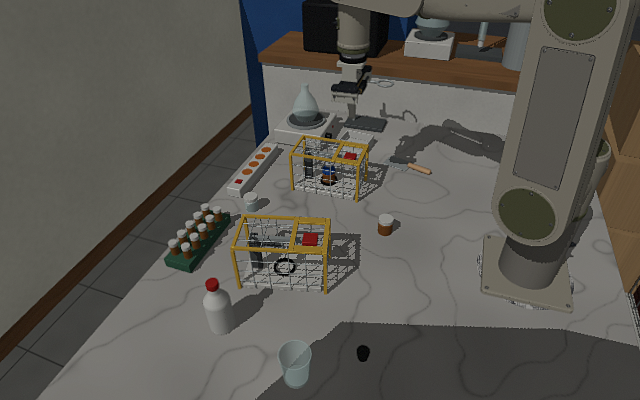

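View pics/scene8.png

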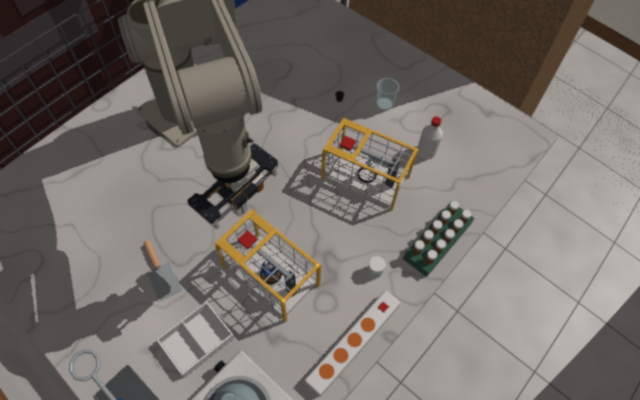

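The lever is back up, with the paddle at side (348,155) and scene (247,241) as at the start. The vial stands centred in its nest, nothing else has moved, and the tool is about 100 mm above the guard.

```bash
python3 -c "
from plant import *
print(close_job())"
```

```text
the job is handed in; nothing more can be done
None
```

I pressed the lever of the press holding the blue-capped vial down to its firm stop, held it, let it come back up and withdrew. I handed the job in at about 15 s. `close_job()` gives no verdict, so nothing here confirms a pass.

- **Hold:** I went in through the middle of the window with the fingers shut. The lever stopped firmly with the tool at a height of 0.093 m. I held it there for about 2.4 s with 10–10.6 N measured at the wrist. I estimate about 15 N at the cap from the lever ratio.
- **Last pictures (scene, side and wrist):** the red paddle is back at its starting position. The vial is upright in its nest, and the empty press and the bystanders look unmoved. I checked the bystanders by eye only. The tool was about 100 mm above the guard, with the wrist force close to zero.
- **Disagreements:**
  - The lever reached its stop about 21 mm lower than the stated sizes imply. Contact also seemed to start later than expected. The cause is unclear; noisy force readings (about ±1 N) made the first contact hard to see.
  - During the hold there were 2–3 N of sideways force, which I took as friction on the tilted paddle. In the pictures just before the hold the fingers were clear of the frame.

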